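# Swing the steel mirror to hang, then stand it in its slot

### The arm

A 6-joint arm with a two-finger parallel gripper is mounted at the origin on the work surface. World frame = base frame: x ahead of the robot, y to its left, z up, the work surface at z = 0. Lengths are in m, angles in rad, forces in N, time in s.
With the tool pointing down it reaches from about 0.375 to 0.825 m from the base axis. Payload 5.5 kg.
Tool frame: the origin (TCP) lies between the finger pads, 19 mm behind the fingertips; this is the grasp point; z points along the fingers, y is the line along which they close (so a half turn about z gives the same grasp; the last joint's range is limited). The gripper opens to 85 mm and grips with 20 to 120 N. Pads are 22 mm wide; open, the fingers measure 114 mm over their backs; the gripper's body (76 mm by 85 mm) begins 54 mm behind the grasp point. The pads swing forward as they close: fully open they stand 13 mm farther back than shut.
Start: joints at [1.316, 0.314, -0.047, 1.21, 0, 1.571], TCP at [0.151, 0.581, 0.25] pointing down, gripper open.
Joint ranges: [-2.67, 2.67], [-0.69, 1.73], [-1.03, 1.25], [-2.08, 2.16], [-1.42, 1.45], [-3.14, 3.14]. Speed limits (rad/s): [2.39, 2.39, 3.01, 3.14, 3.14, 3.14].

### API

Orientations are given as a rotation vector (axis times angle).
In Python, from bench import robot, vision, read_state gives the robot as it stands (robot), with the cameras (vision) and the readings as plain functions.
- The arm moves only by the shell command python3 nudge.py FILE [OPENING] [FORCE], which reads ROWS from the file FILE. ROWS is a JSON list of rows, 1 to 10 of them, each of 4 numbers: dx, dy, dz in m, then a turn about the tool's z in rad; each row shifts and turns the commanded pose from where the row before left it, along the tool's axes as they then stand; what a row does not reach is not made up. A row lasts 1/8 s, in which the tool goes at most 0.0625 m and 0.188 rad, less where a joint would pass 70% of its speed; a pose out of reach is approached as far as the arm can. OPENING is the opening from 0.0 (shut) to 1.0 (fully open), set as the command begins (- or left out keeps the last). The fingers move at their own pace and stop on an object; FORCE is the grip in N (left out, the last holds). Time passes only in rows, so rows that do not move let the fingers close. It prints the time, the measured TCP pose, the force, the opening and the grip force at its end. Input that does not fit is refused with a message, and nothing moves.
- read_state(): the state, without advancing time (a new reading comes with each control period).
- vision.snapshot(name): name is "scene" or "side" or "wrist"; returns the picture (420x560x3 uint8, blue, green, red); there is no depth.
- vision.get_calibration(name): a dict with "vertical_fov" (degrees; the focal length in pixels is half the picture's height over the tangent of half this angle, whatever the lens; pixels are square), "cx", "cy" (the principal point, pixels), "D" ([k1, k2, p1, p2, k3] as OpenCV has them; the pictures are not rectified), "R" (3x3) and "t" (3): a world point X has camera coordinates R X + t; the wrist camera has in their place "tool_from_camera" (4x4, takes a point from camera to tool coordinates, whose origin is the TCP and whose axes are the flange's). Camera axes: x right, y down, z forward; pixel columns grow to the right and rows downward; lengths in m; the calibration is good to about 2 mm. A picture is of the moment at which its call begins: read the wrist's pose just before it. get_calibration takes no time and is no camera call.
- robot.finish_job(): hands the job in; it is judged then, once.
The state is a dict: "t": time; "qpos": joint angles; "joint_velocities": joint speeds; "joint_torque": joint torques, N m; "position": TCP position; "eef_rot": TCP orientation; "ft_force": force on the tool from outside, world axes, zero at the start; "ft_torque": the same for the moment, N m; "finger_gap": opening from 0.0 (shut) to 1.0 (fully open); "grasp_force": force on a finger pad.
Only numpy, scipy, OpenCV 4.12 (cv2) and the standard library are available. Lean on these libraries where they do the work, as an engineer would, in place of code of your own. Each camera call takes 0.05 s, during which the arm holds its last target. There are 200 camera calls.

### The job

Put the small steel mirror away upright in the narrow slot of the wooden box shelf, plate down and handle up. It lies flat on the tin: pinch its handle by the two rubber buttons with the gripper pointing straight down, lift it well clear, ease the grip so that the mirror swings down and hangs plumb, and clamp it firmly again; then lower it to stand on the slot's floor before you let go. Do not drop it on the table, and leave the other things where they are.

Things in the scene. Friction and masses are not known exactly. Their poses are not given: they have to be found in the camera images.
- mirror: Hand mirror, lying flat at the start: steel plate 80 x 64 x 5 mm, blue handle 12 wide, 8 thick, on one short edge; 110 to 210 g. Origin midway between the two rubber buttons by the handle's end. x runs along the handle away from the plate (plate at x -60 to -140 mm, handle ends at +12, centre of mass near -90), y along the buttons' axis, z normal to the plate. Hanging plumb: x straight up.
- buttons (a point): The mirror's origin, where to pinch: a flat black rubber button, 13 mm across, on each narrow side of the handle, 22 mm over both faces. A grip of 40 N or more holds the mirror at any angle; below some 12 to 30 N it begins to turn about the buttons by its own weight, and at 1.5 to 4 N it hangs plumb; below about 1 N it slips out. Easing the fingers by 0.1 mm takes off 3 to 4 N.
- foot (a point): Middle of the mirror plate's far short edge (140 mm from the buttons), mid-thickness: the edge that ends up at the bottom.
- tin: Closed tin, dark with a red lid, 104 x 89 mm and 35 mm high, fixed to the table; origin at the centre of its underside. The mirror's plate lies on its lid, the handle juts out level over one edge with the buttons' axis 39 mm above the table and free air below and beside it.
- shelf: Shallow wooden box shelf, 400 mm long (its x) and 124 mm deep (its y), hung by two nails from a dark batten, fixed; origin at table level under its centre, z up. Open at the top; inner floor 30 mm above the table, front wall (-y) and end walls 75 mm, back panel (+y) 110 mm above the table.
- slot (a point): Centre of the floor of the shelf's narrow slot, 30 mm above the table; axes as the shelf's. The slot lies between two pale upright cheeks, each 10 mm thick and rising 65 mm above this floor: 20 mm wide along x (room for the plate's thickness) and 100 mm long along y (room for the plate's 64 mm width).
- lantern: Folded LED lantern, dark green with a clear ribbed middle, 72 mm across and 75 mm high with its bail, standing in the shelf; origin at the centre of its underside. Leave alone.
- jar: Open orange plastic jar, 60 mm across, 75 mm high, in the shelf; origin under its centre. Leave alone.
- eggcup: White melamine egg cup, 50 mm across, 52 mm high, in the shelf; origin under its centre. Leave alone.
- fuse_holder: Grey and black plastic fuse holder, 34 x 70 mm, 33 mm high, in the shelf; origin under its centre. Leave alone.
- cap: The jar's orange cap lying upside down on the table, 60 mm across, 16 mm high; origin under its centre. Leave alone.
- screwdriver: Yellow-handled screwdriver lying on the table, 200 mm long along its x, 26 mm thick; origin at the middle of its length, at table level. Leave alone.

How it is judged:
On the way, in this order (a step that is already met when the one before it is completed fails the run):
1. the mirror hangs plumb (within 15 degrees), well clear, held by its buttons (30 mm or less from the tool point) and clamped firmly again (18 N a finger) in a gripper that points straight down (angle between mirror's own x axis and vertical below 0.26 rad and angle between the grasp point's own z axis and vertical above 2.88 rad and height (world z) of foot above 0.06 m and distance between the grasp point and buttons below 0.03 m and contact force between the fingers and mirror above 36 N and contact force between mirror and tin below 0.05 N and contact force between mirror and shelf below 0.05 N), for 0.3 s.
2. still held, the mirror stands on the floor of the slot (x of foot in the frame of slot between -0.012 and 0.012 m and y of foot in the frame of slot between -0.04 and 0.04 m and z of foot in the frame of slot between -0.005 and 0.008 m and contact force between mirror and shelf above 0.2 N and contact force between the fingers and mirror above 1 N), for 0.1 s.
At the end, for the whole second after the job is handed in: The mirror stands in the slot, released (it may lean on either cheek): its foot edge within 12 mm of the slot's centre plane, within 40 mm of its middle along the slot and less than 8 mm above its floor, its handle up and within 17 degrees of vertical (x of foot in the frame of slot between -0.012 and 0.012 m and y of foot in the frame of slot between -0.04 and 0.04 m and z of foot in the frame of slot between -0.005 and 0.008 m and angle between mirror's own x axis and vertical below 0.3 rad and contact force between the fingers and mirror below 0.01 N); the robot touches nothing.
It fails at once if the mirror drops to the table (height (world z) of any of mirror, foot below 0.02 m).
It fails at once if another thing (lantern, jar, egg cup, fuse holder, cap, screwdriver) is moved more than 20 mm (distance of any of lantern, jar, eggcup, fuse_holder, cap, screwdriver from where it was at the start of the episode above 0.02 m).
It also fails if it takes over 51 s, if anything falls off the work surface, if the arm or the gripper's body presses on something with over 40 N, if the wrist force passes 120 N, or if a joint passes its speed limit or range.

## Working session

There is one attempt and no reset: what is moved stays moved. The work goes in short steps, Python scripts to look and compute and a shell command to move; the robot and the scene stay as the last step left them, time stands still between calls to the robot, and variables do not carry over. Pictures are saved under pics/ and viewed, at most 10 in all, crops included, and the job is handed in when it is done.

```bash
ls; mkdir -p pics; python3 - <<'E'
from bench import robot, vision, read_state
import cv2,numpy as np
for n in("scene","side","wrist"):
    s=read_state(); im=vision.snapshot(n); cv2.imwrite(f"pics/{n}0.png",im)
    c=vision.get_calibration(n); print(n,{k:np.round(v,4).tolist() for k,v in c.items()})
print(s)
E
```

```text
bench.py
nudge.py
pics
scene {'vertical_fov': 50.8117, 'cx': 281.9675, 'cy': 208.003, 'D': [0.0062, 0.0, 0.0, 0.0, 0.0], 'R': [[0.5844, 0.8112, 0.0182], [0.6269, -0.4372, -0.6449], [-0.5152, 0.3883, -0.7641]], 't': [-0.2538, -0.3098, 1.4897]}
side {'vertical_fov': 53.944, 'cx': 272.6083, 'cy': 214.9432, 'D': [-0.0526, 0.0, 0.0, 0.0, 0.0], 'R': [[-0.9606, -0.2772, 0.0214], [-0.1929, 0.6092, -0.7692], [0.2002, -0.743, -0.6387]], 't': [0.4778, 0.1824, 0.8565]}
wrist {'vertical_fov': 58.3294, 'cx': 280.316, 'cy': 208.831, 'D': [-0.0851, 0.0, 0.0, 0.0, 0.0], 'tool_from_camera': [[-0.0, -0.9556, -0.2947, 0.0762], [1.0, -0.0002, 0.0005, -0.0002], [-0.0005, -0.2947, 0.9556, -0.1255], [0.0, 0.0, 0.0, 1.0]]}
{'t': 0.1, 'qpos': array([ 1.31604047e+00,  3.14150980e-01, -4.79610877e-02,  1.21019300e+00,
       -1.30314539e-05,  1.57082581e+00]), 'joint_velocities': array([-0.00037188, -0.00035346,  0.00290249, -0.00059701,  0.00114582,
        0.00019529]), 'joint_torque': array([ 9.56676595e-04, -5.40766418e+01,  3.40540159e+01,  1.12147149e-02,
        1.10334491e-05,  1.03175555e-05]), 'position': array([0.15108863, 0.58017   , 0.24923124]), 'eef_rot': array([-3.99111412e-01, -3.11595669e+00,  2.35319855e-03]), 'ft_force': array([-0.24116165, -0.38765406,  0.58318271]), 'ft_torque': array([-0.0365534 ,  0.01891022, -0.00650842]), 'grasp_force': 0.0, 'finger_gap': 0.9999257236572288}
```

View pics/scene0.png

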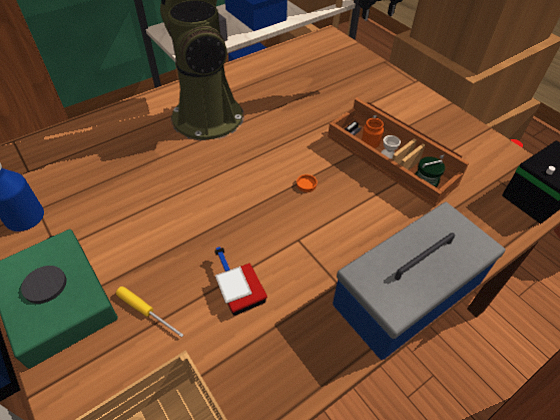

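View pics/side0.png

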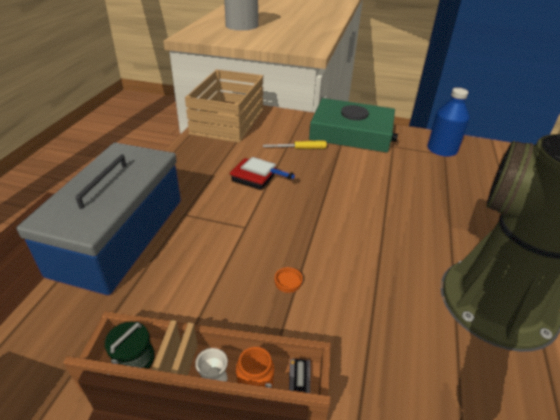

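The scene view shows the mirror plate at about (234,285) with its buttons near (219,250), and the slot cheeks at about (402,150) and (413,156). In the side view the plate is at about (258,167), the buttons at (294,178), and the cheeks at (165,345) and (184,348). I'll zoom in on these.

```bash
cat > h.py <<'E'
from bench import robot, vision, read_state
import cv2,numpy as np
from scipy.spatial.transform import Rotation as Ro
def cam(n,s=None):
    c=vision.get_calibration(n); f=210/np.tan(np.radians(c["vertical_fov"])/2)
    K=np.array([[f,0,c["cx"]],[0,f,c["cy"]],[0,0,1]]); D=np.array(c["D"],float)
    if n!="wrist": return K,D,np.array(c["R"]),np.array(c["t"])
    T=np.eye(4);T[:3,:3]=Ro.from_rotvec(s["eef_rot"]).as_matrix();T[:3,3]=s["position"]
    W=np.linalg.inv(T@np.array(c["tool_from_camera"])); return K,D,W[:3,:3],W[:3,3]
def ray(C,p):
    K,D,R,t=C; q=cv2.undistortPoints(np.array([[p]],float),K,D)[0,0]
    d=R.T@np.array([q[0],q[1],1]); return -R.T@t,d/np.linalg.norm(d)
def plane(C,p,z):
    o,d=ray(C,p); return o+d*(z-o[2])/d[2]
def tri(*cp):
    A=np.zeros((3,3));b=np.zeros(3);L=[ray(C,p) for C,p in cp]
    for o,d in L: M=np.eye(3)-np.outer(d,d);A+=M;b+=M@o
    x=np.linalg.solve(A,b); return x,[round(float(np.linalg.norm(np.cross(x-o,d))),4) for o,d in L]
def proj(C,X):
    K,D,R,t=C; return cv2.projectPoints(np.array([X],float),cv2.Rodrigues(R)[0],t,K,D)[0][0,0]
def crop(im,x,y,w,h,k): return cv2.resize(im[y:y+h,x:x+w],None,fx=k,fy=k,interpolation=cv2.INTER_CUBIC)
E
python3 - <<'E'
from h import *
S,V=cam("scene"),cam("side")
for a,b in [((219,250),(294,178)),((234,285),(258,167)),((402,150),(165,345)),((413,156),(184,348))]:
    x,e=tri((S,a),(V,b)); print(x.round(3),e)
print(proj(S,[.151,.581,.25]),proj(V,[.151,.581,.25]))
a=cv2.imread("pics/scene0.png");b=cv2.imread("pics/side0.png")
m=np.vstack([np.hstack([crop(a,195,235,80,60,5),crop(b,225,145,80,60,5)]),np.hstack([crop(a,370,120,80,60,5),crop(b,130,305,80,60,5)])])
cv2.imwrite("pics/m0.png",m)
E
```

```text
[ 0.515 -0.256  0.035] [0.0039, 0.0039]
[ 0.623 -0.277  0.036] [0.0021, 0.0021]
[0.568 0.338 0.094] [0.0133, 0.0133]
[0.569 0.342 0.079] [0.0178, 0.0178]
[376.94610208  15.0396849 ] [500.48991291 620.26828611]
```

View pics/m0.png

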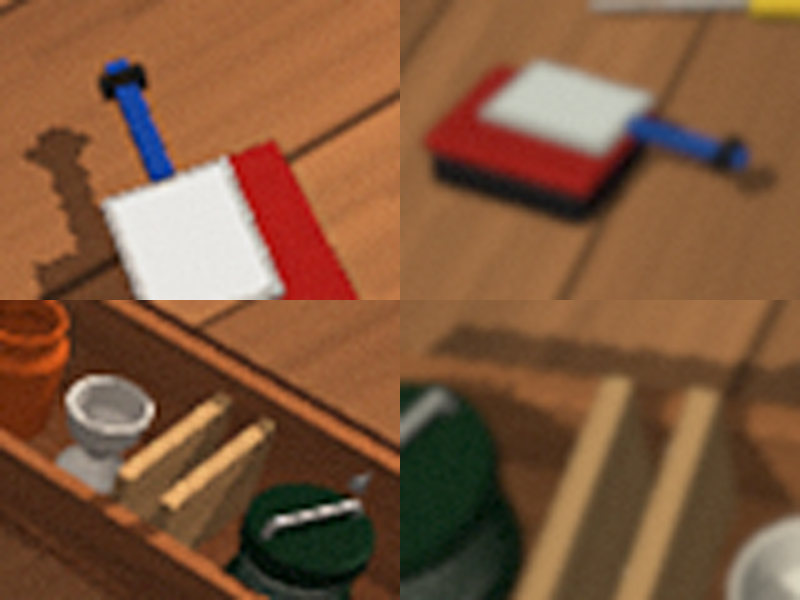

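```bash
python3 - <<'E'
from h import *
S,V=cam("scene"),cam("side")
print("cams",(-S[2].T@S[3]).round(2),(-V[2].T@V[3]).round(2))
print("btn",tri((S,(219.2,250.2)),(V,(290.4,175))))
g=lambda x,y,u,v,x0,y0:(x0+(x-u)/5-.4,y0+(y-v)/5-.4)
for p in [(122,470),(222,400),(165,500),(270,425)]: print("S",p,plane(S,g(*p,0,300,370,120),.095).round(4))
for p in [(618,380),(708,390)]: print("V",p,plane(V,g(*p,400,300,130,305),.095).round(4))
b=cv2.imread("pics/side0.png");w=cv2.imread("pics/wrist0.png")
cv2.imwrite("pics/m1.png",np.vstack([crop(b,60,300,290,120,2.75)[:300,:780],crop(w,0,0,560,420,.7)[:, :].copy() if 0 else cv2.copyMakeBorder(crop(w,0,0,560,420,.7),0,0,0,780-392,cv2.BORDER_CONSTANT)]))
E
```

```text
cams [ 1.11 -0.51  0.94] [0.32 0.66 0.68]
btn (array([ 0.52349165, -0.25699835,  0.04309458]), [0.0015, 0.0015])
S (122, 470) [0.5561 0.2994 0.095 ]
S (222, 400) [0.5467 0.3903 0.095 ]
S (165, 500) [0.5873 0.3017 0.095 ]
S (270, 425) [0.5777 0.3971 0.095 ]
V (618, 380) [0.5878 0.2991 0.095 ]
V (708, 390) [0.5571 0.2937 0.095 ]
```

View pics/m1.png

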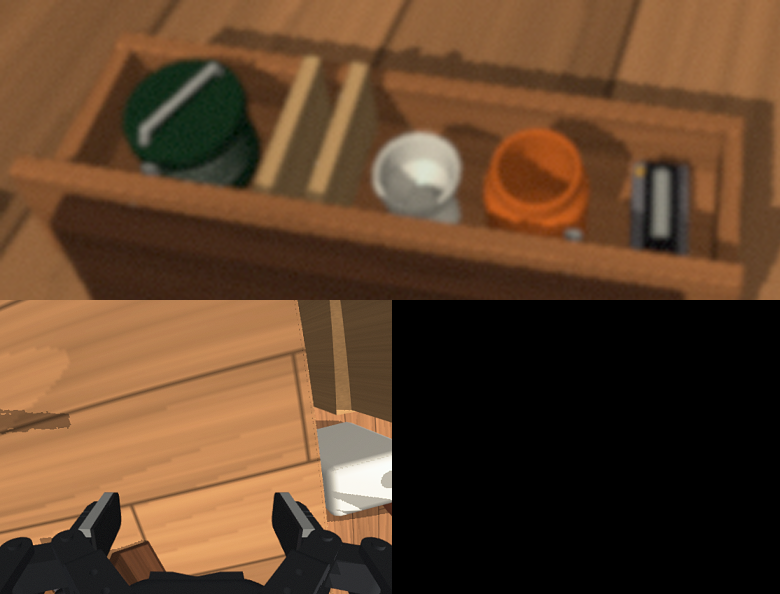

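The far cheek ends agree in both views, so the slot centre is near (0.567, 0.347) and the buttons near (0.523, -0.257). I'll stop over the slot on the way for a wrist picture.

```bash
echo '[[-0.056, -0.018, 0, 0], [-0.056, -0.018, 0, 0], [-0.056, -0.018, 0, 0], [-0.056, -0.018, 0, 0], [-0.056, -0.018, 0, 0], [-0.056, -0.018, 0, 0], [-0.056, -0.018, 0, 0], [-0.056, -0.018, 0, 0], [0, 0, 0, 0], [0, 0, 0, 0]]' > next.json && python3 nudge.py next.json
python3 - <<'E'
from h import *
import pickle
s=read_state();w=vision.snapshot("wrist");cv2.imwrite("pics/w1.png",w);pickle.dump(s,open("s1.pkl","wb"))
print(s["position"],s["eef_rot"]); C=cam("wrist",s)
for p in [(.556,.2994,.095),(.547,.39,.095),(.587,.3017,.095),(.578,.397,.095)]: print(proj(C,p))
E
```

```text
t: 1.4
position: [0.5481, 0.3282, 0.2495]
eef_rot: [-0.4, -3.115, 0.001]
ft_force: [-0.5, 0.8, 0.4]
finger_gap: 1.001
grasp_force: 0.0
[0.54810657 0.32815739 0.24945792] [-4.00072259e-01 -3.11476190e+00  5.85063569e-04]
[247.50533963 214.86640854]
[358.75964823 175.336816  ]
[260.93626965 249.56289008]
[375.09715864 210.7319435 ]
```

View pics/w1.png

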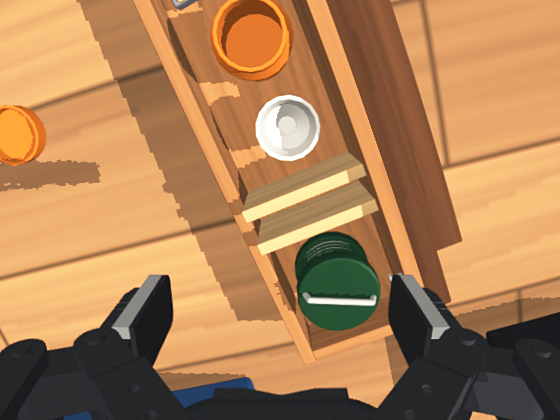

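The cheek tops are the two pale strips at about (247,218)–(366,171) and (261,250)–(375,209). The predicted corners land on them. I'll measure the strips with a mask.

```bash
python3 - <<'E'
from h import *
import pickle
s=pickle.load(open("s1.pkl","rb"));w=cv2.imread("pics/w1.png");C=cam("wrist",s);S=cam("scene")
hsv=cv2.cvtColor(w,cv2.COLOR_BGR2HSV);roi=np.zeros(w.shape[:2],np.uint8);roi[150:265,235:390]=255
m=cv2.inRange(hsv,(15,40,190),(35,150,255))&roi
n,l,st,ce=cv2.connectedComponentsWithStats(m); E=[]
for i in range(1,n):
    if st[i,4]<300: continue
    pts=np.argwhere(l==i)[:,::-1].astype(np.float32)
    r=cv2.minAreaRect(pts);b=cv2.boxPoints(r); print(st[i],np.round(b,1).tolist(),np.round(ce[i],1))
    W=np.array([plane(C,p,.095) for p in b]);print(W.round(4).tolist()); c=W.mean(0)
    k=np.argsort(W[:,1]);d=W[k[2:]].mean(0)-W[k[:2]].mean(0);print("c",c.round(4),"len",np.linalg.norm(d).round(4),"yaw",np.arctan2(d[1],d[0]).round(4),"wid",[np.linalg.norm(W[k[0]]-W[k[1]]).round(4)])
    E.append((W[k[:2]].mean(0),W[k[2:]].mean(0)))
# height check: scene ends of the strips
g=lambda x,y:(370+x/5-.4,120+(y-300)/5-.4)
for (lo,hi),(a,b) in zip(E,[((122,470),(222,400)),((165,500),(270,425))]):
    print([tri((C,proj(C,q)),(S,g(*p))) for q,p in((lo,a),(hi,b))])
print("btn seen",np.round(proj(S,[.5235,-.257,.043]),1))
E
```

```text
[ 242  164  124   66 1707] [[240.5, 211.6999969482422], [357.79998779296875, 156.10000610351562], [366.20001220703125, 173.89999389648438], [248.89999389648438, 229.5]] [302.5 193.6]
[[0.5521, 0.2948, 0.095], [0.5324, 0.3922, 0.095], [0.5474, 0.3958, 0.095], [0.568, 0.2971, 0.095]]
c [0.55   0.3449 0.095 ] len 0.1001 yaw 1.7739 wid [np.float64(0.016)]
[ 257  199  121   66 1582] [[256.0, 244.60000610351562], [373.29998779296875, 197.6999969482422], [381.79998779296875, 218.89999389648438], [264.5, 265.79998779296875]] [315.5 228.1]
[[0.5818, 0.2991, 0.095], [0.5672, 0.3975, 0.095], [0.586, 0.4009, 0.095], [0.6016, 0.3007, 0.095]]
c [0.5842 0.3495 0.095 ] len 0.1005 yaw 1.7218 wid [np.float64(0.0198)]
[(array([0.55869359, 0.29633095, 0.09853551]), [0.0004, 0.0004]), (array([0.54212145, 0.39579497, 0.08885064]), [0.0011, 0.0011])]
[(array([0.58972542, 0.29973175, 0.09790368]), [0.001, 0.001]), (array([0.57689717, 0.39924185, 0.09340291]), [0.0004, 0.0004])]
btn seen [218.7 249.9]
```

```bash
echo '[[-0.012, -0.057, 0, -0.005], [-0.012, -0.057, 0, -0.005], [-0.012, -0.057, 0, -0.005], [-0.012, -0.057, 0, -0.005], [-0.012, -0.057, 0, -0.005], [-0.012, -0.057, 0, -0.005], [-0.012, -0.057, 0, -0.005], [-0.012, -0.057, 0, -0.005], [-0.012, -0.057, 0, -0.005], [-0.012, -0.057, 0, -0.005]]' > next.json && python3 nudge.py next.json
echo '[[0, 0, 0, 0], [0, 0, 0, 0]]' > next.json && python3 nudge.py next.json
python3 - <<'E'
from h import *
import pickle
s=read_state();w=vision.snapshot("wrist");cv2.imwrite("pics/w2.png",w);pickle.dump(s,open("s2.pkl","wb"))
print(s["position"],s["eef_rot"]); C=cam("wrist",s);print(proj(C,[.5235,-.257,.043]))
s=pickle.load(open("s1.pkl","rb"));w=cv2.imread("pics/w1.png");C=cam("wrist",s)
hsv=cv2.cvtColor(w,cv2.COLOR_BGR2HSV);roi=np.zeros(w.shape[:2],np.uint8);roi[150:265,235:390]=255
m=cv2.inRange(hsv,(15,40,215),(35,150,255))&roi;m=cv2.morphologyEx(m,cv2.MORPH_OPEN,np.ones((5,5)))
n,l,st,ce=cv2.connectedComponentsWithStats(m)
for i in range(1,n):
    p=np.argwhere(l==i)[:,::-1].astype(np.float32)
    if len(p)<200: continue
    vx,vy,x,y=cv2.fitLine(p,cv2.DIST_HUBER,0,.01,.01).ravel()
    q=(p-[x,y])@[vx,vy]; W=[plane(C,(x+vx*t,y+vy*t),.095) for t in(q.min(),q.max())]; d=W[1]-W[0]
    print(len(p),np.round(W,4).tolist(),np.mean(W,0).round(4),np.linalg.norm(d).round(4),np.arctan2(d[1],d[0]).round(4))
E
```

```text
t: 2.7
position: [0.534, -0.254, 0.2504]
eef_rot: [0.317, 3.125, 0.0]
ft_force: [0.5, 0.2, 0.6]
finger_gap: 0.998
grasp_force: 0.0
t: 2.95
position: [0.5339, -0.2525, 0.2499]
eef_rot: [-0.319, -3.125, -0.001]
ft_force: [-0.6, -0.4, -0.2]
finger_gap: 1.006
grasp_force: 0.0
[ 0.53393487 -0.25253273  0.24994871] [-3.19497946e-01 -3.12492618e+00 -1.21400022e-03]
[272.89605795 170.96571835]
1455 [[0.5573, 0.2956, 0.095], [0.5448, 0.3833, 0.095]] [0.551  0.3394 0.095 ] 0.0886 1.7125
1345 [[0.5872, 0.2997, 0.095], [0.5743, 0.3885, 0.095]] [0.5807 0.3441 0.095 ] 0.0897 1.7146
```

View pics/w2.png

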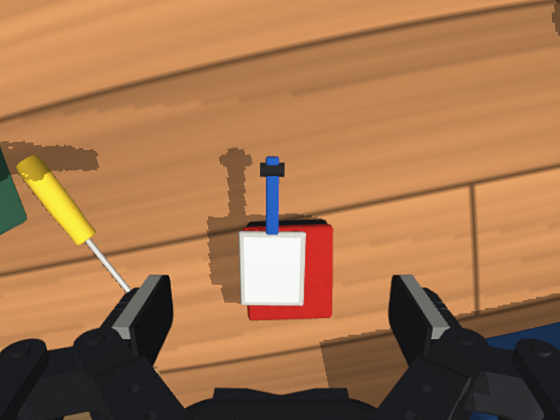

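The wrist view shows the black buttons at (272,169), the blue handle running straight up the picture to the plate centred at (272,269), and the tin offset to the right. Next I'll work out the exact button point and yaw.

```bash
python3 - <<'E'
from h import *
import pickle
s=pickle.load(open("s2.pkl","rb"));w=cv2.imread("pics/w2.png");C=cam("wrist",s);S,V=cam("scene"),cam("side")
hsv=cv2.cvtColor(w,cv2.COLOR_BGR2HSV)
def sub(m,x,y,X,Y):
    r=np.zeros_like(m);r[y:Y,x:X]=m[y:Y,x:X];return r
bl=sub(cv2.inRange(hsv,(100,120,60),(130,255,255)),250,150,295,240)
bk=sub(cv2.inRange(hsv,(0,0,0),(180,255,70)),255,158,290,182)
wh=sub(cv2.inRange(hsv,(0,0,190),(180,40,255)),230,225,315,312)
f=lambda m:np.argwhere(m)[:,::-1].astype(np.float32)
cb=f(bk).mean(0);bb=cv2.boundingRect(f(bk));cw=cv2.minAreaRect(f(wh));vx,vy,x,y=cv2.fitLine(f(bl),cv2.DIST_HUBER,0,.01,.01).ravel()
print(cb,bb,cw)
B=plane(C,cb,.042);A=[plane(C,(x+vx*t,y+vy*t),.043) for t in(-30,30)]
d=A[0]-A[1];P=plane(C,cw[0],.0415);e=B-P
print("B",B,"yaw handle",np.arctan2(d[1],d[0]),np.arctan2(-d[1],-d[0]),"plate->btn",np.arctan2(e[1],e[0]),np.linalg.norm(e[:2]))
print("tri",tri((C,cb),(S,(219.2,250.2)),(V,(290.4,175))),tri((C,cb),(S,(219.2,250.2))),tri((C,cb),(V,(290.4,175))))
bw=[plane(C,p,.0415) for p in cv2.boxPoints(cw)];print([np.linalg.norm(bw[i]-bw[i-1]).round(4) for i in range(4)])
R=Ro.from_rotvec(s["eef_rot"]).as_matrix();print("tool x yaw",np.arctan2(R[1,0],R[0,0]),"delta tool",R.T@(B-s["position"]))
E
```

```text
[271.62546 169.77455] (260, 163, 24, 14) ((271.9599609375, 268.523193359375), (65.0394287109375, 72.0544204711914), 0.9093804955482483)
B [ 0.52239571 -0.25795169  0.042     ] yaw handle -0.21584948859576883 2.9257431649940244 plate->btn 2.934102250241752 0.09802640875977692
tri (array([ 0.52303322, -0.25738656,  0.04273433]), [0.0009, 0.002, 0.0012]) (array([ 0.52309779, -0.2569251 ,  0.04068799]), [0.0012, 0.0012]) (array([ 0.52220468, -0.25784676,  0.04356885]), [0.0001, 0.0001])
[np.float64(0.066), np.float64(0.0782), np.float64(0.0617), np.float64(0.0782)]
tool x yaw 2.9378173813443613 delta tool [ 0.01010972 -0.00779395  0.20794767]
```

```bash
echo '[[0.010, -0.008, 0.03, 0.008], [0, 0, 0.05, 0], [0, 0, 0.05, 0], [0, 0, 0.04, 0], [0, 0, 0.025, 0], [0, 0, 0.012, 0], [0, 0, 0.003, 0], [0, 0, 0, 0], [0, 0, 0, 0]]' > next.json && python3 nudge.py next.json
python3 - <<'E'
from h import *
w=vision.snapshot("wrist");cv2.imwrite("pics/w3.png",w);s=read_state();print(s["position"]);R=Ro.from_rotvec(s["eef_rot"]).as_matrix();print(R.T@(np.array([.5226,-.2577,.039])-s["position"]))
E
```

```text
t: 4.12
position: [0.5235, -0.26, 0.0412]
eef_rot: [0.333, 3.122, -0.001]
ft_force: [0.0, 0.2, -0.2]
finger_gap: 0.998
grasp_force: 0.0
[ 0.5233803  -0.26006267  0.04108285]
[0.00126548 0.00214549 0.0020796 ]
```

View pics/w3.png

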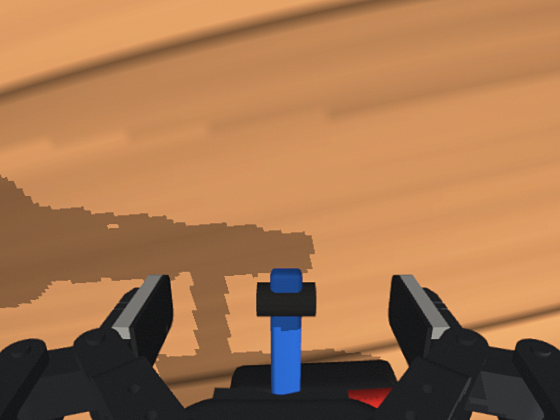

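The buttons sit at (286,299) against a pad midline of about column 281, so they are 2 mm toward +y. I'll correct that and close.

```bash
echo '[[0.001, 0.002, 0.002, 0], [0, 0, 0, 0]]' > next.json && python3 nudge.py next.json; echo '[[0, 0, 0, 0], [0, 0, 0, 0], [0, 0, 0, 0], [0, 0, 0, 0], [0, 0, 0, 0], [0, 0, 0, 0]]' > next.json && python3 nudge.py next.json 0.0 60
```

```text
t: 4.42
position: [0.5218, -0.2574, 0.038]
eef_rot: [-0.334, -3.124, -0.0]
ft_force: [-0.2, -0.3, 0.2]
finger_gap: 1.0
grasp_force: 0.0
t: 5.18
position: [0.5221, -0.2576, 0.0381]
eef_rot: [0.334, 3.124, -0.0]
ft_force: [-0.8, -0.5, 1.3]
finger_gap: 0.24
grasp_force: 58.5
```

```bash
echo '[[0, 0, -0.01, 0], [0, 0, -0.03, 0], [0, 0, -0.05, 0], [0, 0, -0.05, 0], [0, 0, -0.05, 0], [0, 0, -0.03, 0], [0, 0, -0.01, 0], [0, 0, 0, 0], [0, 0, 0, 0]]' > next.json && python3 nudge.py next.json
python3 - <<'E'
from bench import robot, vision, read_state
s=read_state();print(s["finger_gap"],s["grasp_force"],s["ft_force"],s["ft_torque"])
E
echo '[[0, 0, 0, 0], [0, 0, 0, 0], [0, 0, 0, 0], [0, 0, 0, 0]]' > next.json && python3 nudge.py next.json 0.242
```

```text
t: 6.3
position: [0.5212, -0.2571, 0.2661]
eef_rot: [-0.333, -3.121, -0.002]
ft_force: [-1.1, -0.2, -2.8]
finger_gap: 0.241
grasp_force: 58.7
0.2412258898934404 58.73585522174835 [-1.06538341 -0.20165431 -2.84785564] [ 0.07028213  0.17818678 -0.03224205]
t: 6.8
position: [0.5221, -0.2575, 0.2679]
eef_rot: [-0.334, -3.124, -0.0]
ft_force: [0.1, -0.5, -1.9]
finger_gap: 0.248
grasp_force: 45.2
```

```bash
echo '[[0, 0, 0, 0], [0, 0, 0, 0], [0, 0, 0, 0]]' > next.json && python3 nudge.py next.json 0.248;  echo '[[0, 0, 0, 0], [0, 0, 0, 0], [0, 0, 0, 0]]' > next.json && python3 nudge.py next.json 0.252
```

```text
t: 7.18
position: [0.5221, -0.2575, 0.2681]
eef_rot: [0.334, 3.124, -0.0]
ft_force: [-0.4, 0.4, -2.6]
finger_gap: 0.247
grasp_force: 27.8
t: 7.55
position: [0.5218, -0.2574, 0.2678]
eef_rot: [-0.334, -3.123, -0.0]
ft_force: [-1.9, -0.2, -2.0]
finger_gap: 0.256
grasp_force: 15.2
```

```bash
echo '[[0, 0, 0, 0], [0, 0, 0, 0], [0, 0, 0, 0], [0, 0, 0, 0]]' > next.json && python3 nudge.py next.json 0.2545;  echo '[[0, 0, 0, 0], [0, 0, 0, 0], [0, 0, 0, 0]]' > next.json && python3 nudge.py next.json 0.2556
python3 - <<'E'
from bench import robot, vision, read_state
s=read_state();print(s["grasp_force"],s["ft_torque"])
E
```

```text
t: 8.05
position: [0.5221, -0.2575, 0.2681]
eef_rot: [0.334, 3.124, -0.0]
ft_force: [0.1, -0.5, -2.7]
finger_gap: 0.254
grasp_force: 8.4
t: 8.43
position: [0.5221, -0.2575, 0.268]
eef_rot: [-0.334, -3.124, -0.0]
ft_force: [-0.1, -0.3, -1.2]
finger_gap: 0.257
grasp_force: 5.4
5.370355099439621 [0.03761994 0.00341476 0.00480836]
```

```bash
echo '[[0, 0, 0, 0], [0, 0, 0, 0], [0, 0, 0, 0], [0, 0, 0, 0], [0, 0, 0, 0]]' > next.json && python3 nudge.py next.json 0.2563
echo '[[0, 0, 0, 0], [0, 0, 0, 0], [0, 0, 0, 0], [0, 0, 0, 0]]' > next.json && python3 nudge.py next.json 0.2566
python3 - <<'E'
from h import *
a=vision.snapshot("scene");b=vision.snapshot("side");S,V=cam("scene"),cam("side")
s=read_state();print(s["grasp_force"],s["ft_torque"]);p=s["position"];print([proj(c,q) for c in(S,V) for q in(p,p-[0,0,.14])])
cv2.imwrite("pics/s4.png",a);cv2.imwrite("pics/v4.png",b)
(x,y),(u,v)=proj(S,p).astype(int),proj(V,p).astype(int)
print(x,y,u,v)
A=np.hstack([crop(a,max(x-50,0),max(y-20,0),100,125,4),crop(b,max(u-50,0),max(v-20,0),100,125,4)]);cv2.imwrite("pics/m4.png",A)
E
```

```text
t: 9.05
position: [0.5221, -0.2575, 0.268]
eef_rot: [-0.334, -3.124, -0.0]
ft_force: [0.0, 0.2, -3.1]
finger_gap: 0.256
grasp_force: 3.4
t: 9.55
position: [0.522, -0.2575, 0.268]
eef_rot: [-0.334, -3.124, 0.0]
ft_force: [0.1, 0.1, -2.1]
finger_gap: 0.254
grasp_force: 2.6
2.6015253737568855 [ 0.03262432  0.03294351 -0.05613943]
[array([208.22164919, 187.34323449]), array([214.83219389, 228.53049236]), array([294.99263326,  97.16350368]), array([292.03267071, 148.1197004 ])]
208 187 294 97
```

View pics/m4.png

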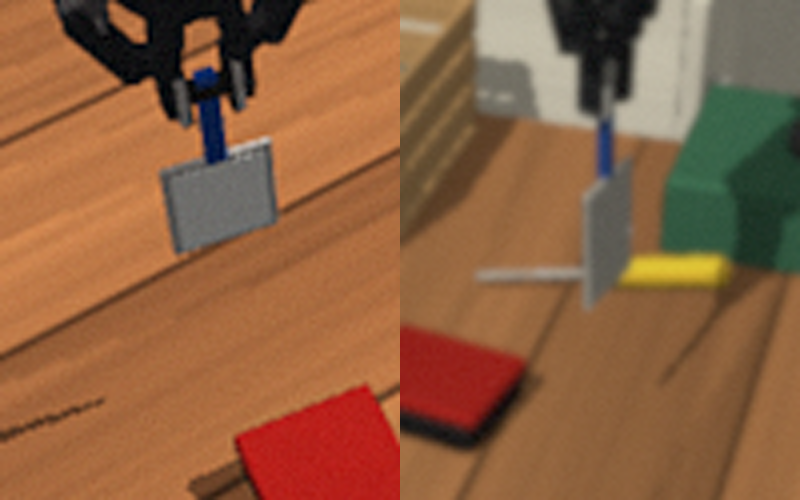

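The mirror hangs nearly straight down, with its foot's middle at about (214,226) in the scene and (295.6,148) in the side view. I'll clamp it again and measure the foot.

```bash
echo '[[0, 0, 0, 0], [0, 0, 0, 0], [0, 0, 0, 0], [0, 0, 0, 0], [0, 0, 0, 0], [0, 0, 0, 0]]' > next.json && python3 nudge.py next.json 0.0 60
python3 - <<'E'
from h import *
S,V=cam("scene"),cam("side");s=read_state();p=s["position"]
x,e=tri((S,(214.1,226)),(V,(295.4,147.8)));print(x,e)
R=Ro.from_rotvec(s["eef_rot"]).as_matrix();print("foot in tool",R.T@(x-p))
t=np.array([.565,.347,.26]);print("tool x,y yaw",np.arctan2(R[1,:2],R[0,:2]),"to slot, in tool",R.T@(t-p))
E
```

```text
t: 10.4
position: [0.5221, -0.2575, 0.268]
eef_rot: [0.334, 3.124, 0.0]
ft_force: [0.1, -0.1, -2.2]
finger_gap: 0.241
grasp_force: 58.6
[ 0.5144089  -0.25631902  0.13015595] [0.0017, 0.0017]
foot in tool [ 0.00773554 -0.00041512  0.13785516]
tool x,y yaw [2.9287523  1.35795597] to slot, in tool [0.08572511 0.59997753 0.00801269]
```

```bash
echo '[[0, 0, -0.01, -0.1185], [0, 0, -0.01, -0.1185], [0, 0, -0.01, -0.1185], [-0.005, 0.02, 0, 0], [-0.01, 0.042, 0, 0], [-0.0135, 0.058, 0, 0], [-0.0135, 0.058, 0, 0], [-0.0135, 0.058, 0, 0], [-0.0135, 0.058, 0, 0], [-0.0135, 0.058, 0, 0]]' > next.json && python3 nudge.py next.json
echo '[[-0.0135, 0.058, 0, 0], [-0.0135, 0.058, 0, 0], [-0.0135, 0.058, 0, 0], [-0.010, 0.040, 0, 0], [-0.0105, 0.040, 0, 0], [-0.006, 0.025, 0, 0], [0, 0.02, 0, 0], [0, 0, 0, 0], [0, 0, 0, 0], [0, 0, 0, 0]]' > next.json && python3 nudge.py next.json
python3 - <<'E'
from h import *
a=vision.snapshot("scene");b=vision.snapshot("side");S,V=cam("scene"),cam("side")
s=read_state();p=s["position"];R=Ro.from_rotvec(s["eef_rot"]).as_matrix();print(p,"yaw",np.arctan2(R[1,:2],R[0,:2]),s["grasp_force"])
f=p-[0,0,.14];(x,y),(u,v)=proj(S,f).astype(int),proj(V,f).astype(int);print(x,y,u,v,proj(S,f),proj(V,f))
cv2.imwrite("pics/s5.png",a);cv2.imwrite("pics/v5.png",b)
x0,y0,u0,v0=x-50,max(y-75,0),u-50,max(min(v-75,295),0);print("origins",x0,y0,u0,v0)
cv2.imwrite("pics/m5.png",np.hstack([crop(a,x0,y0,100,125,4),crop(b,u0,v0,100,125,4)]))
E
```

```text
t: 11.65
position: [0.5528, 0.1055, 0.2977]
eef_rot: [0.222, -3.133, -0.001]
ft_force: [0.8, -0.6, -1.4]
finger_gap: 0.242
grasp_force: 58.9
t: 12.9
position: [0.5776, 0.4071, 0.2984]
eef_rot: [-0.222, 3.134, -0.0]
ft_force: [-0.2, -0.0, -2.1]
finger_gap: 0.242
grasp_force: 59.0
[0.57767755 0.40721484 0.29835417] yaw [-3.00018012  1.71220886] 58.9576381444931
432 125 138 356 [432.09269287 125.98444886] [138.81249821 356.41222241]
origins 382 50 88 281
```

View pics/m5.png

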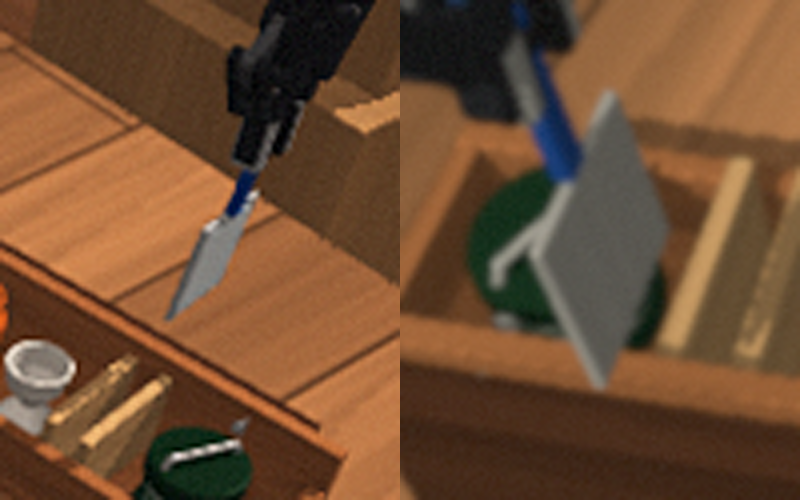

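The wrist and plate are well clear. My rows summed 60 mm too far along +y. Plate corners: scene (168,318) and (218,275) on the bottom edge; side (665,230) and (600,385), in montage pixels. I'll refine these and compute the shift.

```bash
cat > foot.py <<'E'
from h import *
def quad(im,x,y,r,lo,hi):
    h=cv2.cvtColor(im,cv2.COLOR_BGR2HSV);m=cv2.inRange(h,lo,hi);k=np.zeros_like(m);cv2.circle(k,(int(x),int(y)),r,255,-1);m&=k
    m=cv2.morphologyEx(m,cv2.MORPH_OPEN,np.ones((3,3)))
    n,l,st,ce=cv2.connectedComponentsWithStats(m);i=1+np.argmax(st[1:,4])
    c=max(cv2.findContours((l==i).astype(np.uint8),cv2.RETR_EXTERNAL,cv2.CHAIN_APPROX_NONE)[0],key=cv2.contourArea)
    q=cv2.approxPolyDP(cv2.convexHull(c),3,True)[:,0];return st[i,4],q
E
python3 - <<'E'
from foot import *
S,V=cam("scene"),cam("side");s=read_state();p=s["position"];R=Ro.from_rotvec(s["eef_rot"]).as_matrix()
a,b=cv2.imread("pics/s5.png"),cv2.imread("pics/v5.png")
lo,hi=(0,0,60),(180,45,255)
x,y=proj(S,p-[0,0,.1]);print(quad(a,x,y,25,lo,hi)[0],quad(a,x,y,25,lo,hi)[1].tolist())
x,y=proj(V,p-[0,0,.1]);print(quad(b,x,y,45,lo,hi)[0],quad(b,x,y,45,lo,hi)[1].tolist())
g=lambda x,y:(382+x/4-.4,50+y/4-.4);h=lambda x,y:(88+(x-400)/4-.4,281+y/4-.4)
L=[tri((S,g(168,318)),(V,h(665,230))),tri((S,g(218,275)),(V,h(600,385)))];print(L)
f=(L[0][0]+L[1][0])/2;print("foot",f,"in tool",R.T@(f-p))
for side in((665,230),(600,385)): print("side ray at z",plane(V,h(*side),p[2]-.14))
print("mid",(plane(V,h(665,230),p[2]-.14)+plane(V,h(600,385),p[2]-.14))/2, "tool", R.T@((plane(V,h(665,230),p[2]-.14)+plane(V,h(600,385),p[2]-.14))/2-p))
E
```

```text
188 [[442, 104], [436, 120], [426, 126], [433, 107]]
1435 [[141, 305], [153, 340], [146, 362], [136, 375], [110, 351], [110, 346]]
[(array([0.57284827, 0.37553733, 0.15924131]), [0.0016, 0.0016]), (array([0.56295541, 0.43713308, 0.1619628 ]), [0.001, 0.001])]
foot [0.56790184 0.40633521 0.16060206] in tool [0.00983674 0.00050718 0.13774964]
side ray at z [0.57194163 0.37423873 0.15835417]
side ray at z [0.5637221  0.43504157 0.15835417]
mid [0.56783186 0.40464015 0.15835417] tool [ 0.01014549 -0.0011611   0.13999746]
```

```bash
echo '[[0.005, -0.02, 0, 0], [0.0056, -0.024, 0, 0], [0.003, -0.014, 0, 0], [0, 0, 0, 0], [0, 0, 0.02, 0], [0, 0, 0.02, 0], [0, 0, 0.01, 0], [0, 0, 0, 0], [0, 0, 0, 0]]' > next.json && python3 nudge.py next.json
python3 - <<'E'
from h import *
a=vision.snapshot("scene");b=vision.snapshot("side");S,V=cam("scene"),cam("side")
s=read_state();p=s["position"];print(p,s["ft_force"])
f=p-[0,0,.14];(x,y),(u,v)=proj(S,f).astype(int),proj(V,f).astype(int)
x0,y0,u0,v0=x-50,max(y-75,0),u-50,max(min(v-75,295),0);print("origins",x0,y0,u0,v0)
cv2.imwrite("pics/m6.png",np.hstack([crop(a,x0,y0,100,125,4),crop(b,u0,v0,100,125,4)]))
E
```

```text
t: 14.12
position: [0.5726, 0.3492, 0.2488]
eef_rot: [-0.224, 3.133, 0.001]
ft_force: [0.2, 0.5, -1.4]
finger_gap: 0.24
grasp_force: 59.0
[0.57268274 0.34914456 0.2489799 ] [ 0.08388691 -0.3011562  -2.51337446]
origins 361 71 116 267
```

View pics/m6.png

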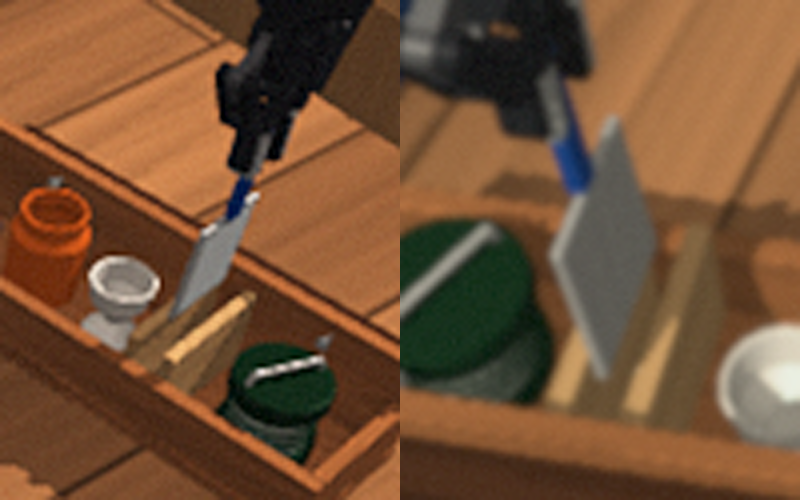

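The plate is just above the slot, with its bottom edge running (605,378)–(655,245) in the side half, between the two cheeks.

```bash
python3 - <<'E'
from h import *
V=cam("side");h=lambda x,y:(116+(x-400)/4-.4,267+y/4-.4)
m=(plane(V,h(605,378),.1095)+plane(V,h(655,245),.1095))/2
a=1.7135;y=np.array([np.cos(a),np.sin(a)]);x=np.array([np.sin(a),-np.cos(a)])
d=m[:2]-[.565,.347];print(m,"in slot x,y",d@x,d@y)
E
echo '[[0, 0, 0.01, 0], [0, 0, 0.015, 0], [0, 0, 0.01, 0], [0, 0, 0, 0], [0, 0, 0, 0]]' > next.json && python3 nudge.py next.json
```

```text
[0.56129239 0.3478997  0.1095    ] in slot x,y -0.0035419713765260266 0.0014178476948938016
t: 14.85
position: [0.5723, 0.3488, 0.2131]
eef_rot: [-0.224, 3.134, 0.0]
ft_force: [-0.0, 0.4, -1.8]
finger_gap: 0.242
grasp_force: 59.0
```

```bash
echo '[[-0.001, 0, 0.01, 0], [0, 0, 0.015, 0], [0, 0, 0.008, 0], [0, 0, 0, 0], [0, 0, 0, 0]]' > next.json && python3 nudge.py next.json
echo '[[0, 0, 0.003, 0], [0, 0, 0.002, 0], [0, 0, 0, 0], [0, 0, 0, 0]]' > next.json && python3 nudge.py next.json
```

```text
t: 15.48
position: [0.5733, 0.349, 0.1802]
eef_rot: [-0.224, 3.133, 0.0]
ft_force: [0.0, -0.4, -1.6]
finger_gap: 0.239
grasp_force: 59.0
t: 15.98
position: [0.5732, 0.3489, 0.1751]
eef_rot: [-0.224, 3.134, 0.0]
ft_force: [0.6, 0.1, -2.1]
finger_gap: 0.239
grasp_force: 59.0
```

```bash
for i in 1; do echo '[[0, 0, 0.0015, 0], [0, 0, 0.0015, 0], [0, 0, 0, 0], [0, 0, 0, 0]]' > next.json && python3 nudge.py next.json; done
echo '[[0, 0, 0.001, 0], [0, 0, 0, 0], [0, 0, 0, 0]]' > next.json && python3 nudge.py next.json
```

```text
t: 16.48
position: [0.5732, 0.3489, 0.1721]
eef_rot: [-0.224, 3.134, 0.0]
ft_force: [0.5, 0.1, -0.6]
finger_gap: 0.242
grasp_force: 59.1
t: 16.85
position: [0.5738, 0.3491, 0.1719]
eef_rot: [-0.224, 3.132, 0.001]
ft_force: [0.4, -0.0, 5.4]
finger_gap: 0.238
grasp_force: 59.7
```

The floor is reached: the wrist force went from -2 to +5 N. Next, release and retreat.

```bash
echo '[[0, 0, 0, 0], [0, 0, 0, 0], [0, 0, 0, 0]]' > next.json && python3 nudge.py next.json 0.25
echo '[[0, 0, 0, 0], [0, 0, 0, 0], [0, 0, 0, 0]]' > next.json && python3 nudge.py next.json 0.29
echo '[[0, 0, 0, 0], [0, 0, 0, 0], [0, 0, 0, 0], [0, 0, 0, 0], [0, 0, 0, 0]]' > next.json && python3 nudge.py next.json 0.8
echo '[[0, 0, -0.01, 0], [0, 0, -0.03, 0], [0, 0, -0.03, 0], [0, 0, -0.03, 0], [0, 0, -0.02, 0], [0, 0, 0, 0], [0, 0, 0, 0], [0, 0, 0, 0]]' > next.json && python3 nudge.py next.json
python3 - <<'E'
from foot import *
V,S=cam("side"),cam("scene");a=vision.snapshot("scene");b=vision.snapshot("side");cv2.imwrite("pics/v7.png",b);cv2.imwrite("pics/s7.png",a)
h=lambda im,lo,hi,c,r:(lambda m:np.argwhere(m)[:,::-1].mean(0) if m.any() else None)(cv2.inRange(cv2.cvtColor(im,cv2.COLOR_BGR2HSV),lo,hi)&cv2.circle(np.zeros(im.shape[:2],np.uint8),tuple(int(v) for v in c),r,255,-1))
t=[.568,.347,.15]
pa,pb=h(a,(105,120,40),(130,255,255),proj(S,t),18),h(b,(105,120,40),(130,255,255),proj(V,t),25)
print("blue handle",pa,pb,tri((S,pa),(V,pb)))
E
```

```text
t: 17.23
position: [0.5737, 0.3491, 0.1717]
eef_rot: [-0.224, 3.132, 0.001]
ft_force: [0.7, -1.1, 5.5]
finger_gap: 0.25
grasp_force: 21.2
t: 17.6
position: [0.5729, 0.3488, 0.1705]
eef_rot: [0.224, -3.133, 0.001]
ft_force: [-0.3, 0.2, -0.9]
finger_gap: 0.292
grasp_force: 0.0
t: 18.23
position: [0.5732, 0.3489, 0.171]
eef_rot: [-0.224, 3.134, 0.0]
ft_force: [-0.8, -0.6, 0.2]
finger_gap: 0.799
grasp_force: 0.0
t: 19.23
position: [0.5727, 0.3486, 0.2897]
eef_rot: [0.224, -3.132, 0.002]
ft_force: [0.8, -0.6, 0.3]
finger_gap: 0.803
grasp_force: 0.0
blue handle [417.91836735 139.48979592] [157.06965174 327.71641791] (array([0.58400581, 0.34826746, 0.14305939]), [0.0006, 0.0006])
```

The handle's middle is at z = 0.143, 19 mm off the slot plane. That is a lean of about 13° onto the cheek, the most the slot allows and within the 17° limit. The gripper is clear, so I'll hand in.

```bash
python3 -c "
from bench import robot, vision, read_state
print(robot.finish_job())"
```

```text
the job is handed in; nothing more can be done
None
```

The mirror was put in the slot plate down and handle up, released, and handed in at about 19 s; by my measurement it leans about 13° on one cheek, inside the 17° limit, but no pass or fail was returned.

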